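# Find the weak hold-down plunger on the inlay gluing jig

## Task

Lay the steel test weight gently across the two sprung plungers of the gluing jig, midway between them so that it squeezes both alike, let go, and see which plunger it pushes down farther. Then stand the turned wooden marker upright in the dish of that weaker plunger, leaving the weight lying on both plungers.

Things in the scene. Friction and masses are not known exactly. Their poses are not given: they have to be found in the camera images.
- weight_center (a point): Steel test weight, about 0.84 kg (within 10 %), an upside-down T standing on the table: flat bar 150 mm long (y), 30 wide (x), 16 thick, with a grip block upright on its middle, 40 mm long (y), 30 wide (x), 30 high; side faces of bar and block flush. 46 mm high in all. The point is its centre, 23 mm above its underside.
- marker_center (a point): Turned pale wooden marker, 60 mm tall, about 40 g, upright on the table: round foot 38 mm across, 8 high; straight shank 26 mm across from 13 to 50 mm up; head 32 mm across. The point is its centre, 30 mm above its underside; z is its axis. (The low wooden knob, 24 mm high, is not it.)
- plunger_a_top (a point): Centre of the top of the steel pad (x 44, y 26, 8 mm thick) of one of two like sprung plungers, 90 mm apart along y, on the white board; either may be the left one. Top 84 mm above the table; sinks up to 26 mm, this point with it. Under half the weight one sinks 4 to 5 mm, the weak one 18 to 24. x points from its dish to it, z up. Its dish is centred 100 mm from it along -x.
- plunger_b_top (a point): The same point of the other, like plunger, with its own dish 100 mm along its -x. Each dish is a square wooden tray, 62 mm inside, 70 mm outside, floor 20 mm above the table, rim 5 mm high above the floor. Under each pad a 16 mm rod runs into a 34 mm round housing, top 46 mm above the table. Which of the two is weak shows only under load.
Mind the look-alikes: they are no part of the job. Of the things that look like the part that bears weight_center, the smaller one is meant.

How it is judged (in metres and radians):
On the way, in this order (a step that is already met when the one before it is completed fails the run):
1. the test weight lies still across both plungers, its middle within about 20 mm of midway between them, and is let go (contact force between weight and plunger_a above 0.5 N and contact force between weight and plunger_b above 0.5 N and contact force between the fingers and weight below 0.3 N and horizontal distance between weight_center and plunger_a_top between 0.025 and 0.065 m and horizontal distance between weight_center and plunger_b_top between 0.025 and 0.065 m and linear speed of weight below 0.03 m/s), for 0.3 s.
2. after that, the marker stands upright in the dish of the plunger that sinks farther, and is let go (((z of plunger_a_top in the frame of plunger_b_top below -0.006 m and x of marker_center in the frame of plunger_a_top between -0.12 and -0.08 m and y of marker_center in the frame of plunger_a_top between -0.02 and 0.02 m) or (z of plunger_b_top in the frame of plunger_a_top below -0.006 m and x of marker_center in the frame of plunger_b_top between -0.12 and -0.08 m and y of marker_center in the frame of plunger_b_top between -0.02 and 0.02 m)) and height (world z) of marker_center between 0.043 and 0.057 m and angle between marker_center's own z axis and vertical below 0.17 rad and contact force between the fingers and marker below 0.3 N and linear speed of marker below 0.03 m/s), for 0.2 s.
At the end, for the whole second after the job is handed in: The test weight rests on both plungers, let go and still, its middle 25 to 65 mm from each plunger's centre; the marker stands upright (within 10 degrees), let go and still, on the floor of the dish of the plunger that sank farther, within 20 mm of the dish's centre either way (all of step 1 and all of step 2); the robot touches nothing.
It fails at once if the weight is dropped or tipped off (falls freely faster than 0.6 m/s, a drop of about 20 mm) (linear speed of weight above 0.6 m/s and contact force between the fingers and weight below 0.1 N).
It fails at once if the marker is dropped (falls freely faster than 0.6 m/s, a drop of about 20 mm) (linear speed of marker above 0.6 m/s and contact force between the fingers and marker below 0.1 N).
It also fails if it takes over 66 s, if anything falls off the work surface, if the arm or the gripper's body presses on something with over 40 N, if the wrist force passes 120 N, or if a joint passes its speed limit or range.

## Robot

A 6-joint arm with a two-finger parallel gripper is mounted at the origin on the work surface. World frame = base frame: x ahead of the robot, y to its left, z up, the work surface at z = 0. Lengths are in m, angles in degrees, forces in N, time in s.
With the tool pointing down it reaches from about 0.35 to 0.875 m from the base axis. Payload 4.2 kg.
Tool frame: the origin (TCP) lies on the front face of the gripper's body, between the roots of the fingers; the fingertips stand 70 mm ahead of it and the grasp point (between the pads) lies 51 mm ahead of it; x points along the fingers, y is the direction in which the jaws open and shut, and the axes are right-handed (so a half turn about x gives the same grasp; the last joint's range is limited). The gripper opens to 87 mm and grips with 3 to 60 N. Pads are 19 mm wide; open, the fingers measure 117 mm over their backs; the gripper's body (75 mm by 190 mm) begins 51 mm behind the grasp point.
Start: joints at [-51.704, 22.042, 0.453, 0, -68.411, -14.817], TCP at [0.249, -0.573, 0.292] pointing down, gripper open.
Joint ranges: [-179.83, 179.83], [-69.29, 118.12], [-61.27, 80.66], [-181.25, 117.63], [-171.15, -9.14], [-177.46, 177.46]. Speed limits (degrees/s): [159.86, 159.86, 180, 180, 180, 180].

## Interface

Orientations are given as a 3x3 rotation matrix whose columns are the frame's x, y, z axes.
In Python, from station import r, viewer, spotter gives the robot as it stands.
- The arm moves only by the tool move_arm, never from a script. Its argument "series" is a list that holds one entry, the list of rows, each a list of 7 numbers: the turn, a rotation vector about the world's x, y, z scaled (see below), then the shift along the world's x, y, z scaled (see below), then the opening, from 0 (shut) to 1 (fully open). A call has 1 to 20 rows; each row shifts and turns the pose as measured when the row begins; what a row does not reach is not made up. The controller multiplies each number of a shift by 60 mm and each number of a turn by 8 degrees. A row lasts 1/8 s, in which the tool goes at most 62.5 mm and 10.7 degrees, less where a joint would pass 70% of its speed; a pose out of reach is approached as far as the arm can. A call with a number of a shift or a turn outside -1 to 1 is refused whole. A call with a gripper value outside its range is refused whole. The fingers move at their own pace and stop on an object; the grip force is fixed at half the most. Time passes only in rows, so rows that do not move let the fingers close. It gives the time, the measured TCP pose, the force and the opening at its end, in the units of the state.
- r.sense(): the state, without advancing time (a new reading comes with each control period).
- viewer.capture(name): name is "scene" or "top"; returns (picture, depth): 480x640x3 uint8, red, green, blue; 480x640 float32, m along the optical axis (not along the pixel's ray), 0 where there is no reading.
- viewer.camera_params(name): a dict with "mtx" (3x3 intrinsics, pixels), "pose" (4x4, takes a point from camera to world coordinates). Camera axes: x right, y down, z forward; pixel columns grow to the right and rows downward; lengths in m; the calibration is good to about 2 mm. A picture is of the moment at which its call begins. camera_params takes no time and is no camera call.
- r.finish_job(): hands the job in, once; it reports no verdict.
Trained networks look in the newest picture that a camera, given by its name, has taken for a name from the list of things; names that differ only in an ending like _2 or _b are one class to them, and where a whole thing is asked for, a point or a joint stands for the part that bears it (a point fixed in the world has none). Each returns a list of dicts, best first, with "conf" (0 to 1); they miss things now and then, are a little off and sometimes report something else, mostly with a low value. They report only what shows in the picture. A call takes as long as a camera call. They do not tell look-alikes from the thing itself.
- spotter.find_in(camera, name): "centre" ([column, row] in pixels, amid what is visible of it).
- spotter.trace(camera, name): "mask" (480x640 bool, what is visible of it) and "centre" ([column, row] in pixels, amid what is visible of it).
The state is a dict: "time_s": time; "joints": joint angles; "joint_velocities": joint speeds; "effort": joint torques, N m; "tcp_pos": TCP position; "ee_rot": TCP orientation; "wrist_force": force on the tool from outside, world axes, zero at the start; "moment": the same for the moment, N m; "gripper_width": opening from 0.0 (shut) to 1.0 (fully open).
Only numpy, scipy, OpenCV 4.12 (cv2) and the standard library are available. Lean on these libraries where they do the work, as an engineer would, in place of code of your own. Each camera call takes 0.05 s, during which the arm holds its last target.

## Working session

There is one attempt and no reset: what is moved stays moved. The work goes in short steps, Python scripts to look and compute and a tool call to move; the robot and the scene stay as the last step left them, time stands still between calls to the robot, and variables do not carry over. Pictures are saved under pics/ and viewed, and the job is handed in when it is done.

Besides the shell and the picture viewer there is one more tool, called after "Request:" in YAML: its name, and indented under it one key for each argument. move_arm: Moves the arm, as the interface text tells. Its arguments: {"type":"object","properties":{"series":{"type":"array","items":{"type":"array","items":{"type":"array","items":{"type":"number","minimum":-1,"maximum":1}}}}},"required":["series"]}

```bash
ls; mkdir -p pics; cat > h.py <<'E'
import numpy as np, cv2
from station import r, viewer, spotter
def save(n,im): cv2.imwrite('pics/'+n+'.png',cv2.cvtColor(im,cv2.COLOR_RGB2BGR))
def world(cam,u,v,d):
    p=viewer.camera_params(cam);K=np.array(p['mtx']);T=np.array(p['pose'])
    c=np.stack([(u-K[0,2])/K[0,0]*d,(v-K[1,2])/K[1,1]*d,d],-1)
    return c@T[:3,:3].T+T[:3,3]
def cloud(cam,dep):
    v,u=np.mgrid[0:480,0:640]
    return world(cam,u.astype(float),v.astype(float),dep.astype(float))
E
python3 - <<'E'
from h import *
s=r.sense();print(s['time_s'],s['tcp_pos'],s['ee_rot'],s['wrist_force'],s['gripper_width'])
for c in('scene','top'):
    im,d=viewer.capture(c);save(c+'0',im);np.save(c+'0.npy',d)
    print(c,viewer.camera_params(c))
    for n in('weight_center','marker_center','plunger_a_top'):
        for q in spotter.trace(c,n):
            m=q['mask']&(d>0);P=cloud(c,d)[m]
            print(n,round(q['conf'],2),q['centre'],m.sum(),np.round(np.median(P,0),3),np.round(np.percentile(P,2,axis=0),3),np.round(np.percentile(P,98,axis=0),3))
print(r.sense()['time_s'])
E
```

```text
pics
0.0 [ 0.2488163  -0.57282902  0.29113523] [[-1.03454085e-03 -3.98211366e-01  9.17293104e-01]
 [ 2.02659773e-03  9.17290876e-01  3.98212684e-01]
 [-9.99997411e-01  2.27095141e-03 -1.41960637e-04]] [ 0.85805275 -0.20108711  0.01904459] 0.9977962790356157
scene {'mtx': array([[487.490387  ,   0.        , 322.23311916],
       [  0.        , 487.490387  , 240.27150986],
       [  0.        ,   0.        ,   1.        ]]), 'pose': array([[ 0.47291105,  0.76774782, -0.43234064,  1.01792038],
       [ 0.88110776, -0.41321557,  0.23000438, -0.28154241],
       [-0.00206452, -0.48971031, -0.87188276,  1.10610014],
       [ 0.        ,  0.        ,  0.        ,  1.        ]])}
weight_center 0.78 [211.4, 306.4] 1003 [ 0.519 -0.309  0.017] [ 0.488 -0.376  0.001] [ 0.542 -0.238  0.049]
weight_center 0.76 [146.8, 260.0] 1567 [ 0.34  -0.405  0.022] [ 0.268 -0.476  0.003] [ 0.398 -0.325  0.063]
marker_center 0.62 [431.6, 188.5] 279 [0.487 0.329 0.033] [ 0.468  0.317 -0.002] [0.499 0.36  0.064]
top {'mtx': array([[479.79993403,   0.        , 312.35449666],
       [  0.        , 479.79993403, 241.55128357],
       [  0.        ,   0.        ,   1.        ]]), 'pose': array([[ 0.00545365, -0.99504588,  0.09926707,  0.41875574],
       [-0.9998797 , -0.00686759, -0.01390764, -0.02079543],
       [ 0.01452046, -0.09917928, -0.99496363,  1.03037646],
       [ 0.        ,  0.        ,  0.        ,  1.        ]])}
weight_center 0.9 [436.9, 242.7] 963 [ 0.512 -0.297  0.017] [ 0.488 -0.377  0.011] [ 0.539 -0.235  0.048]
weight_center 0.75 [489.9, 335.7] 2264 [ 0.327 -0.394  0.021] [ 0.261 -0.477  0.   ] [ 0.395 -0.324  0.062]
marker_center 0.83 [137.3, 259.4] 342 [0.48  0.326 0.052] [0.466 0.316 0.001] [0.496 0.344 0.062]
plunger_a_top 0.73 [265.0, 177.6] 274 [0.638 0.062 0.083] [0.618 0.048 0.078] [0.659 0.076 0.087]
plunger_a_top 0.36 [306.6, 172.0] 249 [ 0.655 -0.026  0.083] [ 0.635 -0.039  0.079] [ 0.676 -0.014  0.087]
0.4
```

View pics/scene0.png

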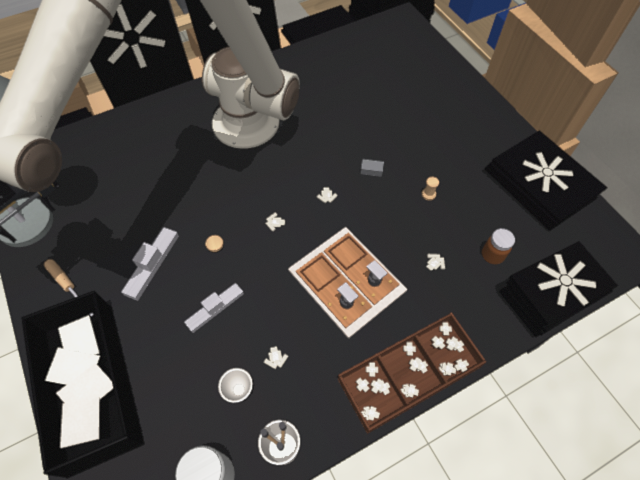

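View pics/top0.png

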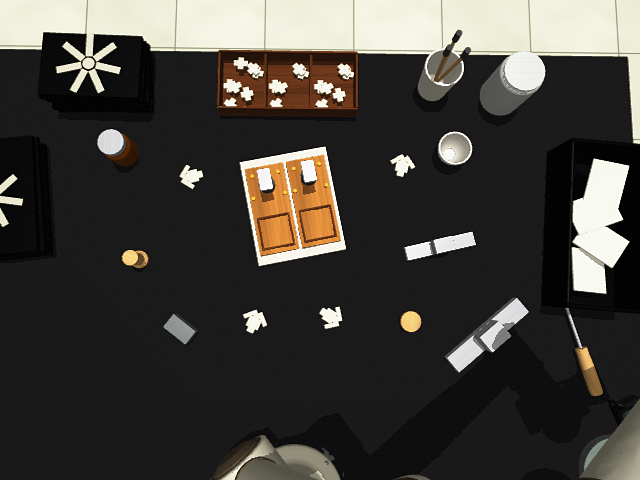

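```bash
python3 - <<'E'
from h import *
for c in('top','scene'):
    d=np.load(c+'0.npy');P=cloud(c,d);ok=d>0
    def rect(n,x,y,z):
        m=ok&(P[...,0]>x[0])&(P[...,0]<x[1])&(P[...,1]>y[0])&(P[...,1]<y[1])&(P[...,2]>z[0])&(P[...,2]<z[1])
        if m.sum()<8:print(c,n,m.sum());return
        q=P[m];(a,b),wh,an=cv2.minAreaRect((q[:,:2]*1000).astype(np.float32))
        print(c,n,m.sum(),'ctr %.1f %.1f'%(a,b),'wh',np.round(wh,1),'ang %.1f'%an,'zmed %.4f'%np.median(q[:,2]),'med',np.round(np.median(q[:,:2],0),4))
    rect('bar',(.46,.57),(-.40,-.21),(.010,.023))
    rect('barall',(.46,.57),(-.40,-.21),(.010,.06))
    rect('block',(.46,.57),(-.40,-.21),(.042,.055))
    rect('markhead',(.44,.53),(.29,.38),(.055,.07))
    rect('markall',(.44,.53),(.29,.38),(.004,.07))
    rect('padL',(.60,.70),(.03,.10),(.078,.092))
    rect('padR',(.60,.70),(-.06,.005),(.078,.092))
    rect('dishL',(.48,.60),(-.00,.09),(.015,.034))
    rect('dishR',(.48,.62),(-.1,-.00),(.015,.034))
E
```

```text
top bar 672 ctr 513.5 -307.3 wh [ 29.9 150.4] ang 13.3 zmed 0.0155 med [ 0.5122 -0.2838]
top barall 989 ctr 513.5 -307.3 wh [ 29.9 150.4] ang 13.3 zmed 0.0169 med [ 0.5122 -0.2985]
top block 271 ctr 513.4 -307.3 wh [29.8 40.8] ang 13.2 zmed 0.0456 med [ 0.5136 -0.3071]
top markhead 198 ctr 481.1 333.3 wh [29.6 31.2] ang 53.3 zmed 0.0592 med [0.4817 0.3329]
top markall 374 ctr 481.1 326.1 wh [86.4 67. ] ang 16.0 zmed 0.0564 med [0.4802 0.3276]
top padL 282 ctr 639.6 62.8 wh [44.2 26.1] ang 11.6 zmed 0.0833 med [0.6389 0.062 ]
top padR 281 ctr 657.5 -25.5 wh [45.  25.9] ang 11.4 zmed 0.0834 med [ 0.6572 -0.0247]
top dishL 1901 ctr 542.2 44.8 wh [115.5  89.7] ang 0.4 zmed 0.0198 med [0.5495 0.046 ]
top dishR 1941 ctr 555.7 -46.9 wh [128.7  93.7] ang 0.1 zmed 0.0199 med [ 0.5638 -0.0424]
scene bar 613 ctr 515.0 -306.4 wh [ 32.4 150.2] ang 13.4 zmed 0.0162 med [ 0.517  -0.3181]
scene barall 897 ctr 514.8 -306.5 wh [ 32.7 150.2] ang 13.6 zmed 0.0176 med [ 0.5177 -0.3084]
scene block 210 ctr 514.5 -306.7 wh [32.3 40.1] ang 11.7 zmed 0.0465 med [ 0.5149 -0.3074]
scene markhead 104 ctr 481.8 333.6 wh [29.7 32.4] ang 48.2 zmed 0.0607 med [0.4824 0.3334]
scene markall 305 ctr 484.7 332.7 wh [84.9 88.4] ang 89.7 zmed 0.0306 med [0.487  0.3279]
scene padL 205 ctr 640.5 62.3 wh [44.3 26.1] ang 10.9 zmed 0.0847 med [0.6415 0.0617]
scene padR 219 ctr 657.3 -25.3 wh [45.4 27.1] ang 11.7 zmed 0.0846 med [ 0.6582 -0.026 ]
scene dishL 1222 ctr 540.0 45.0 wh [119.6  89.7] ang 0.4 zmed 0.0212 med [0.5492 0.0437]
scene dishR 1358 ctr 557.3 -44.0 wh [125.8 100.6] ang 7.9 zmed 0.0210 med [ 0.5646 -0.0447]
```

Both views agree to about 1.5 mm:
- **Weight:** the small grey T at top pixel (437,243), centre (0.514, -0.307), its short axis at 13.3°.
- **Pads:** the white pads at top pixels (265,178) and (307,172), at (0.640, 0.0625) and (0.657, -0.0255), 84 mm high and 90 mm apart, axis about 11.4°.
- **Marker:** top pixel (130,258), head at (0.4815, 0.333).

I'll move above the weight now.

Request:
move_arm:
  series:
    - [[0,0,1,0.44,0.44,0,1],[0,0,1,0.44,0.44,0,1],[0,0,1,0.44,0.44,0,1],[0,0,1,0.44,0.44,0,1],[0,0,1,0.44,0.44,0,1],[0,0,1,0.44,0.44,0,1],[0,0,1,0.44,0.44,0,1],[0,0,1,0.44,0.44,0,1],[0,0,1,0.44,0.44,0,1],[0,0,1,0.44,0.44,0,1],[0,0,0,0,0,0,1],[0,0,0,0,0,0,1]]

```text
time_s: 1.9
tcp_pos: [0.5199, -0.3003, 0.2923]
ee_rot: [[0.001, -0.961, -0.276], [-0.0, -0.276, 0.961], [-1.0, -0.001, -0.001]]
wrist_force: [-0.2, -0.5, 0.1]
gripper_width: 1.002
```

```bash
cat >> h.py <<'E'
def st():
    s=r.sense();R=np.array(s['ee_rot']);print('t %.2f'%s['time_s'],'tcp',np.round(s['tcp_pos'],4),'yaw %.2f'%np.degrees(np.arctan2(R[1,1],R[0,1])),'xax',np.round(R[:,0],4),'yz %.4f'%R[2,1],'F',np.round(s['wrist_force'],2),'w %.3f'%s['gripper_width'],'j',np.round(s['joints'],1))
E
python3 -c "
from h import *
st()"
```

```text
t 1.90 tcp [ 0.5199 -0.3003  0.2923] yaw -163.98 xax [ 1.5e-03 -5.0e-04 -1.0e+00] yz -0.0013 F [-0.21 -0.49  0.08] w 1.002 j [-14.6  19.6  -3.2   0.  -67.1  30.6]
```

Request:
move_arm:
  series:
    - [[0,0,-0.34,-0.1,-0.11,-0.6,1],[0,0,0,0,0,-0.6,1],[0,0,0,0,0,-0.6,1],[0,0,0,0,0,-0.5,1],[0,0,0,0,0,-0.4,1],[0,0,0,0,0,-0.2,1],[0,0,0,0,0,0,1],[0,0,0,0,0,0,1]]

```text
time_s: 2.9
tcp_pos: [0.5096, -0.3135, 0.117]
ee_rot: [[0.007, -0.977, -0.215], [-0.004, -0.215, 0.977], [-1.0, -0.006, -0.005]]
wrist_force: [-0.1, -0.0, 0.0]
gripper_width: 1.0
```

```bash
python3 -c "
from h import *
st()"
```

```text
t 2.90 tcp [ 0.5096 -0.3135  0.117 ] yaw -167.59 xax [ 0.0073 -0.0038 -1.    ] yz -0.0063 F [-0.13 -0.05  0.03] w 1.000 j [-16.1  29.4 -15.8   0.1 -44.3  28.4]
```

Request:
move_arm:
  series:
    - [[0.03,0.05,0.11,0.08,0.1,-0.25,1],[0,0,0,0,0,-0.2,1],[0,0,0,0,0,-0.1,1],[0,0,0,0,0,0,1],[0,0,0,0,0,0,1]]

```text
time_s: 3.52
tcp_pos: [0.5157, -0.3071, 0.0833]
ee_rot: [[0.003, -0.973, -0.232], [-0.0, -0.232, 0.973], [-1.0, -0.003, -0.001]]
wrist_force: [-0.0, -0.5, 0.0]
gripper_width: 1.002
```

```bash
python3 -c "
from h import *
st()"
```

```text
t 3.52 tcp [ 0.5157 -0.3071  0.0833] yaw -166.61 xax [ 2.8e-03 -3.0e-04 -1.0e+00] yz -0.0027 F [-0.03 -0.49  0.01] w 1.002 j [-15.3  32.2 -16.8  -0.  -40.8  28.8]
```

Pose is good: yaw 193.4° and 1.5 mm off in x, which the jaws will centre. Closing now, then a small lift.

Request:
move_arm:
  series:
    - [[0,0,0,-0.02,0,0,0],[0,0,0,0,0,0,0],[0,0,0,0,0,0,0],[0,0,0,0,0,0,0],[0,0,0,0,0,0,0],[0,0,0,0,0,0,0],[0,0,0,0,0,0,0],[0,0,0,0,0,0,0]]

```text
time_s: 4.53
tcp_pos: [0.5131, -0.3077, 0.0843]
ee_rot: [[0.001, -0.973, -0.231], [-0.0, -0.231, 0.973], [-1.0, -0.001, -0.001]]
wrist_force: [0.4, 0.5, 0.4]
gripper_width: 0.344
```

```bash
python3 -c "
from h import *
st()"
```

```text
t 4.53 tcp [ 0.5131 -0.3077  0.0843] yaw -166.64 xax [ 1.e-03 -5.e-04 -1.e+00] yz -0.0009 F [0.36 0.46 0.41] w 0.344 j [-15.5  32.  -17.    0.  -40.9  28.8]
```

Request:
move_arm:
  series:
    - [[0,0,0,0,0,0.15,0],[0,0,0,0,0,0.4,0],[0,0,0,0,0,0.5,0],[0,0,0,0,0,0.5,0],[0,0,0,0,0,0.5,0],[0,0,0,0,0,0.4,0],[0,0,0,0,0,0.2,0],[0,0,0,0,0,0,0],[0,0,0,0,0,0,0]]

```text
time_s: 5.65
tcp_pos: [0.5045, -0.3005, 0.2322]
ee_rot: [[-0.024, -0.974, -0.224], [0.02, -0.224, 0.974], [-1.0, 0.019, 0.025]]
wrist_force: [-0.6, -0.5, -8.6]
gripper_width: 0.341
```

```bash
python3 -c "
from h import *
st()"
```

```text
t 5.65 tcp [ 0.5045 -0.3005  0.2322] yaw -167.04 xax [-0.0244  0.0197 -0.9995] yz 0.0194 F [-0.59 -0.54 -8.6 ] w 0.341 j [-15.3  21.9  -8.6  -0.8 -61.2  28.6]
```

Request:
move_arm:
  series:
    - [[-0.07,-0.09,0,0.1,0.2,0.1,0],[-0.07,-0.09,0,0.2,0.4,0,0],[0,0,0,0.2,0.5,0,0],[0,0,0,0.25,0.6,0,0],[0,0,0,0.25,0.6,0,0],[0,0,0,0.25,0.6,0,0],[0,0,0,0.25,0.6,0,0],[0,0,0,0.25,0.5,0,0],[0,0,0,0.25,0.5,0,0],[0,0,0,0.2,0.3,0,0],[0,0,0,0.1,0.15,0,0],[0,0,0,0,0,0,0],[0,0,0,0,0,0,0]]

```text
time_s: 7.28
tcp_pos: [0.6427, 0.0125, 0.2294]
ee_rot: [[-0.013, -0.975, -0.224], [0.001, -0.224, 0.975], [-1.0, 0.012, 0.004]]
wrist_force: [0.8, -0.2, -9.2]
gripper_width: 0.345
```

```bash
python3 -c "
from h import *
st()"
```

```text
t 7.28 tcp [0.6427 0.0125 0.2294] yaw -167.08 xax [-1.290e-02  8.000e-04 -9.999e-01] yz 0.0124 F [ 0.77 -0.15 -9.21] w 0.345 j [ 15.4  26.7  -1.4  -0.3 -62.6  -2.4]
```

Request:
move_arm:
  series:
    - [[0,-0.09,-0.19,0.1,0.1,-0.3,0],[0,0,0,0,0,-0.4,0],[0,0,0,0,0,-0.1,0],[0,0,0,0,0,0,0],[0,0,0,0,0,0,0]]

```text
time_s: 7.9
tcp_pos: [0.6483, 0.0139, 0.1834]
ee_rot: [[0.003, -0.981, -0.192], [0.0, -0.192, 0.981], [-1.0, -0.003, -0.0]]
wrist_force: [-1.2, 0.4, -8.2]
gripper_width: 0.34
```

```bash
python3 - <<'E'
from h import *
st()
for c in('top','scene'):
    im,d=viewer.capture(c);save(c+'1',im);np.save(c+'1.npy',d)
    print(len(spotter.trace(c,'weight_center')))
    for q in spotter.trace(c,'weight_center')[:3]:
        m=q['mask']&(d>0);P=cloud(c,d)[m]
        print(c,q['conf'],q['centre'],np.round(np.median(P,0),3),cv2.minAreaRect((P[:,:2]*1000).astype(np.float32)),np.round(np.percentile(P[:,2],[3,50,97]),3))
st()
a=cv2.imread('pics/top1.png')[100:300,200:420];b=cv2.imread('pics/scene1.png')[180:380,250:470]
cv2.imwrite('pics/c1.png',cv2.resize(np.hstack([a,b]),None,fx=1.8,fy=1.8))
E
```

```text
t 7.90 tcp [0.6483 0.0139 0.1834] yaw -168.95 xax [ 0.0028  0.     -1.    ] yz -0.0027 F [-1.21  0.38 -8.19] w 0.340 j [ 15.5  29.3  -4.3   0.  -56.3  -4.5]
2
top 0.81 [268.0, 170.3] [0.648 0.055 0.114] ((648.1737670898438, 20.282203674316406), (48.45817947387695, 159.8052978515625), 3.227280378341675) [0.108 0.114 0.118]
top 0.67 [489.0, 337.7] [ 0.328 -0.394  0.021] ((327.562744140625, -402.1942138671875), (41.296329498291016, 196.68161010742188), 39.529502868652344) [0.006 0.021 0.062]
2
scene 0.84 [347.3, 290.7] [ 0.659 -0.026  0.116] ((642.4219970703125, -19.42388916015625), (71.03763580322266, 84.62214660644531), 6.728676795959473) [0.021 0.116 0.145]
scene 0.84 [146.2, 261.8] [ 0.34  -0.405  0.021] ((311.5837097167969, -409.2022705078125), (80.38211059570312, 207.76119995117188), 40.488731384277344) [0.001 0.021 0.062]
t 8.20 tcp [0.6481 0.0144 0.1828] yaw -168.92 xax [ 2.1e-03  2.0e-04 -1.0e+00] yz -0.0021 F [-0.29 -0.61 -8.24] w 0.344 j [ 15.6  29.3  -4.3   0.  -56.2  -4.5]
```

View pics/c1.png

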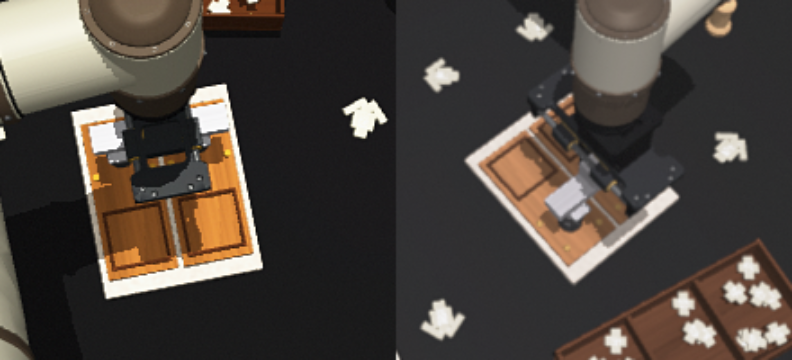

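Request:
move_arm:
  series:
    - [[0,0,0.04,0.01,0.07,0,0],[0,0,0,0,0,-0.1,0],[0,0,0,0,0,-0.1,0],[0,0,0,0,0,0,0]]

```text
time_s: 8.7
tcp_pos: [0.6485, 0.0192, 0.1697]
ee_rot: [[0.001, -0.98, -0.198], [0.0, -0.198, 0.98], [-1.0, -0.001, -0.0]]
wrist_force: [0.4, -0.6, -8.6]
gripper_width: 0.345
```

```bash
python3 -c "
from h import *
st()"
```

```text
t 8.70 tcp [0.6485 0.0192 0.1697] yaw -168.56 xax [ 1.5e-03  2.0e-04 -1.0e+00] yz -0.0015 F [ 0.39 -0.57 -8.61] w 0.345 j [ 16.   30.1  -5.    0.  -54.8  -4.5]
```

Request:
move_arm:
  series:
    - [[0,0,0,0,0,-0.05,0],[0,0,0,0,0,-0.05,0],[0,0,0,0,0,0,0],[0,0,0,0,0,0,0]]

```text
time_s: 9.2
tcp_pos: [0.649, 0.0193, 0.1656]
ee_rot: [[0.003, -0.98, -0.199], [-0.0, -0.199, 0.98], [-1.0, -0.003, -0.001]]
wrist_force: [-1.5, -0.3, -4.2]
gripper_width: 0.343
```

```bash
python3 -c "
from h import *
st()"
```

```text
t 9.20 tcp [0.649  0.0193 0.1656] yaw -168.52 xax [ 3.1e-03 -3.0e-04 -1.0e+00] yz -0.0030 F [-1.52 -0.34 -4.19] w 0.343 j [ 16.   30.4  -5.3   0.1 -54.2  -4.5]
```

Contact at the expected height, with half the load carried. A few mm more.

Request:
move_arm:
  series:
    - [[0,0,0,0,0,-0.05,0],[0,0,0,0,0,-0.03,0],[0,0,0,0,0,0,0],[0,0,0,0,0,0,0]]

```text
time_s: 9.7
tcp_pos: [0.649, 0.0193, 0.1624]
ee_rot: [[0.004, -0.98, -0.199], [-0.0, -0.199, 0.98], [-1.0, -0.004, -0.001]]
wrist_force: [-2.2, 0.9, -1.8]
gripper_width: 0.344
```

```bash
python3 -c "
from h import *
st()"
```

```text
t 9.70 tcp [0.649  0.0193 0.1624] yaw -168.50 xax [ 4.e-03 -5.e-04 -1.e+00] yz -0.0038 F [-2.18  0.86 -1.84] w 0.344 j [ 16.   30.5  -5.5   0.1 -53.7  -4.6]
```

Request:
move_arm:
  series:
    - [[0,0,0,0,0,0,0.45],[0,0,0,0,0,0,0.7],[0,0,0,0,0,0,1],[0,0,0,0,0,0,1],[0,0,0,0,0,0,1],[0,0,0,0,0,0,1]]

```text
time_s: 10.45
tcp_pos: [0.6535, 0.0195, 0.1662]
ee_rot: [[0.018, -0.979, -0.201], [0.0, -0.201, 0.98], [-1.0, -0.017, -0.003]]
wrist_force: [-0.6, 0.0, 0.3]
gripper_width: 0.924
```

```bash
python3 - <<'E'
from h import *
st()
for c in('top','scene'):
    im,d=viewer.capture(c);save(c+'2',im);np.save(c+'2.npy',d)
a=cv2.imread('pics/top2.png')[100:300,200:420];b=cv2.imread('pics/scene2.png')[180:380,250:470]
cv2.imwrite('pics/c2.png',cv2.resize(np.hstack([a,b]),None,fx=1.8,fy=1.8))
E
```

```text
t 10.45 tcp [0.6535 0.0195 0.1662] yaw -168.39 xax [ 1.760e-02  3.000e-04 -9.998e-01] yz -0.0173 F [-0.55  0.02  0.32] w 0.924 j [ 15.9  30.4  -5.2   0.3 -53.4  -4.5]
```

View pics/c2.png

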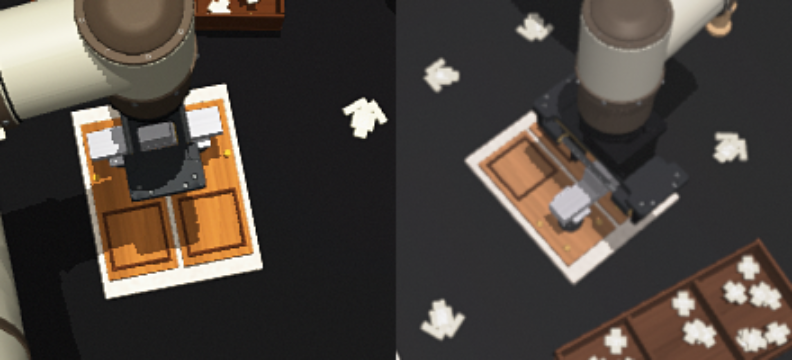

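Request:
move_arm:
  series:
    - [[0,0.1,0,0,0,0.1,1],[0,0,0,0,0,0.2,1],[0,0,0,0,0,0.4,1],[0,0,0,0,0,0.5,1],[0,0,0,0,0,0.5,1],[0,0,0,-0.2,0.3,0.3,1],[0,0,0,-0.4,0.7,0,1],[0,0,0,-0.4,0.8,0,1],[0,0,0,-0.4,0.8,0,1],[0,0,0,-0.4,0.8,0,1],[0,0,0,-0.4,0.8,0,1],[0,0,0,-0.2,0.4,0,1],[0,0,0,0,0,0,1],[0,0,0,0,0,0,1]]

```text
time_s: 12.3
tcp_pos: [0.4979, 0.3063, 0.2981]
ee_rot: [[0.007, -0.979, -0.204], [0.004, -0.204, 0.979], [-1.0, -0.007, 0.003]]
wrist_force: [0.2, -0.1, 1.0]
gripper_width: 1.006
```

```bash
python3 - <<'E'
from h import *
st()
for c in('top','scene'):
    im,d=viewer.capture(c);save(c+'3',im);np.save(c+'3.npy',d)
    P=cloud(c,d);L=np.array([.640,.0625]);R=np.array([.6574,-.0254]);M=(L+R)/2;u=(L-R)/np.linalg.norm(L-R);x=np.array([u[1],-u[0]])
    q=P[...,:2]-M;a=q@u;b=q@x
    m=(d>0)&(abs(a)<.09)&(abs(b)<.035)&(P[...,2]>.06)
    pr=P[m];aa=a[m];bb=b[m];zz=pr[:,2]
    for lo in np.arange(-.08,.08,.01):
        k=(aa>=lo)&(aa<lo+.01)
        if k.sum(): print(c,'%.0f mm'%(lo*1000+5),k.sum(),'z %.1f'%(1000*np.median(zz[k])),'b %.1f..%.1f'%(1000*bb[k].min(),1000*bb[k].max()))
a=cv2.imread('pics/top3.png')[100:300,200:420];b=cv2.imread('pics/scene3.png')[180:380,250:470]
cv2.imwrite('pics/c3.png',cv2.resize(np.hstack([a,b]),None,fx=1.8,fy=1.8))
E
```

```text
t 12.30 tcp [0.4979 0.3063 0.2981] yaw -168.22 xax [ 0.0068  0.0043 -1.    ] yz -0.0075 F [ 0.23 -0.05  0.97] w 1.006 j [ 47.5  17.7  -5.2   0.1 -66.6 -35.8]
top -75 mm 18 z 95.6 b -13.8..15.3
top -65 mm 84 z 96.4 b -13.7..16.4
top -55 mm 104 z 94.3 b -21.9..21.6
top -45 mm 110 z 93.1 b -23.4..21.6
top -35 mm 103 z 92.7 b -22.0..20.9
top -25 mm 82 z 91.9 b -13.9..16.6
top -15 mm 89 z 110.7 b -13.9..15.6
top -5 mm 104 z 119.8 b -13.8..16.4
top 5 mm 105 z 118.9 b -14.4..15.9
top 15 mm 104 z 117.9 b -14.3..15.7
top 25 mm 90 z 90.6 b -14.6..15.9
top 35 mm 102 z 85.3 b -22.7..21.2
top 45 mm 109 z 84.2 b -23.0..22.1
top 55 mm 102 z 84.0 b -22.0..21.8
top 65 mm 79 z 83.0 b -14.2..16.4
top 75 mm 54 z 82.4 b -14.5..15.9
scene -75 mm 43 z 92.8 b -12.0..17.5
scene -65 mm 60 z 97.8 b -12.3..17.2
scene -55 mm 78 z 95.5 b -22.2..22.8
scene -45 mm 80 z 94.0 b -21.2..22.2
scene -35 mm 75 z 93.8 b -21.0..22.3
scene -25 mm 58 z 93.6 b -13.4..17.5
scene -15 mm 122 z 106.5 b -12.7..17.5
scene -5 mm 79 z 120.7 b -12.9..18.0
scene 5 mm 71 z 120.3 b -13.4..17.4
scene 15 mm 75 z 119.2 b -13.0..17.3
scene 25 mm 41 z 118.3 b -12.9..16.6
scene 35 mm 43 z 86.4 b -12.0..22.3
scene 45 mm 74 z 85.2 b -22.0..22.6
scene 55 mm 64 z 85.2 b -21.1..22.2
scene 65 mm 55 z 84.9 b -13.4..16.8
scene 75 mm 39 z 83.7 b -13.4..16.4
```

View pics/c3.png

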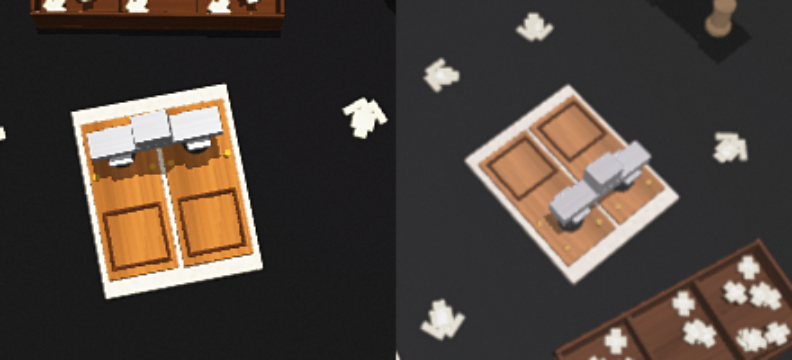

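The left plunger (top pixel ~(265,178)) sank farther: bar top is about 84 mm over it against about 93.5 mm over the right one. Both views show this, with the block near the middle. In the crop the left dish is around top pixel (277,232). Next I turn the jaws parallel to the bar so the gripper body clears the weight, and go to the marker.

Request:
move_arm:
  series:
    - [[0,0,1,-0.04,0.05,0,1],[0,0,1,-0.04,0.05,0,1],[0,0,1,-0.04,0.05,0,1],[0,0,1,-0.04,0.05,0,1],[0,0,1,-0.04,0.05,0,1],[0,0,1,-0.04,0.05,0,1],[0,0,1,-0.04,0.05,0,1],[0,0,1,0,0.05,-0.3,1],[0,0,1,0,0.05,-0.4,1],[0,0,1,0,0,-0.5,1],[0,0,1,0,0,-0.5,1],[0,0,0,0,0,-0.2,1],[0,0,0,0,0,0,1],[0,0,0,0,0,0,1]]

```text
time_s: 14.15
tcp_pos: [0.4895, 0.3197, 0.1835]
ee_rot: [[-0.001, 0.189, -0.982], [0.009, -0.982, -0.189], [-1.0, -0.009, -0.0]]
wrist_force: [1.0, 0.0, 0.2]
gripper_width: 0.999
```

```bash
python3 - <<'E'
from h import *
st()
for c in('top','scene'):
    d=np.load(c+'3.npy');P=cloud(c,d)
    m=(d>0)&(abs(P[...,0]-.4815)<.04)&(abs(P[...,1]-.333)<.04)&(P[...,2]>.003)
    h=m&(P[...,2]>.055)
    print(c,m.sum(),h.sum(),np.round(P[h].mean(0),4),np.round(np.percentile(P[h][:,:2],[1,99],axis=0),4), P[h][:,2].max())
E
```

```text
t 14.15 tcp [0.4895 0.3197 0.1835] yaw -79.08 xax [-0.0014  0.0088 -1.    ] yz -0.0090 F [1.01 0.01 0.23] w 0.999 j [ 48.8  23.7 -13.7  -0.5 -52.2  52.4]
top 917 722 [0.4635 0.3142 0.2935] [[0.442  0.2931]
 [0.4941 0.3471]] 0.5336159430764906
scene 767 526 [0.4896 0.3155 0.412 ] [[0.4421 0.2934]
 [0.5209 0.3483]] 0.5996436390016103
```

Request:
move_arm:
  series:
    - [[-0.06,0,0,-0.14,0.23,0,1],[0,0,0,0,0,-0.2,1],[0,0,0,0,0,-0.4,1],[0,0,0,0,0,-0.4,1],[0,0,0,0,0,-0.3,1],[0,0,0,0,0,-0.1,1],[0,0,0,0,0,0,1],[0,0,0,0,0,0,1]]

```text
time_s: 15.15
tcp_pos: [0.4805, 0.3371, 0.0994]
ee_rot: [[0.004, 0.19, -0.982], [0.006, -0.982, -0.19], [-1.0, -0.005, -0.005]]
wrist_force: [-1.1, -0.0, 0.2]
gripper_width: 0.999
```

```bash
python3 -c "
from h import *
st()"
```

```text
t 15.15 tcp [0.4805 0.3371 0.0994] yaw -79.02 xax [ 0.0039  0.0057 -1.    ] yz -0.0049 F [-1.06 -0.01  0.18] w 0.999 j [ 50.8  29.9 -18.2  -0.  -41.5  50.2]
```

Request:
move_arm:
  series:
    - [[-0.04,0.03,0,0.02,-0.06,-0.15,1],[0,0,0,0,0,-0.15,1],[0,0,0,0,0,0,1],[0,0,0,0,0,0,1]]

```text
time_s: 15.65
tcp_pos: [0.4822, 0.3336, 0.0813]
ee_rot: [[0.001, 0.19, -0.982], [0.002, -0.982, -0.19], [-1.0, -0.001, -0.001]]
wrist_force: [-0.6, 0.4, -0.8]
gripper_width: 0.999
```

```bash
python3 -c "
from h import *
st()"
```

```text
t 15.65 tcp [0.4822 0.3336 0.0813] yaw -79.03 xax [ 0.0011  0.0015 -1.    ] yz -0.0013 F [-0.63  0.36 -0.83] w 0.999 j [ 50.5  31.4 -18.9  -0.  -39.6  50.5]
```

Request:
move_arm:
  series:
    - [[0,0,0,0,0,0.08,1],[0,0,0,0,0,0,0],[0,0,0,0,0,0,0],[0,0,0,0,0,0,0],[0,0,0,0,0,0,0],[0,0,0,0,0,0,0],[0,0,0,0,0,0,0],[0,0,0,0,0,0,0]]

```text
time_s: 16.65
tcp_pos: [0.4824, 0.3339, 0.0872]
ee_rot: [[0.002, 0.191, -0.982], [0.003, -0.982, -0.191], [-1.0, -0.002, -0.002]]
wrist_force: [-0.5, -0.4, 0.2]
gripper_width: 0.345
```

```bash
python3 -c "
from h import *
st()"
```

```text
t 16.65 tcp [0.4824 0.3339 0.0872] yaw -79.01 xax [ 0.002   0.0025 -1.    ] yz -0.0021 F [-0.52 -0.4   0.2 ] w 0.345 j [ 50.5  30.9 -18.7  -0.  -40.2  50.5]
```

Request:
move_arm:
  series:
    - [[0,0,0,0,0,0,0],[0,0,0,0,0,0,0],[0,0,0,0,0,0,0]]

```text
time_s: 17.02
tcp_pos: [0.4825, 0.3339, 0.0872]
ee_rot: [[0.002, 0.191, -0.982], [0.003, -0.982, -0.191], [-1.0, -0.002, -0.002]]
wrist_force: [-0.3, 0.4, 0.8]
gripper_width: 0.35
```

```bash
python3 - <<'E'
from h import *
st()
im,d=viewer.capture('scene')
cv2.imwrite('pics/m4.png',cv2.resize(cv2.cvtColor(im[100:300,340:560],cv2.COLOR_RGB2BGR),None,fx=2.5,fy=2.5))
E
```

```text
t 17.02 tcp [0.4825 0.3339 0.0872] yaw -79.02 xax [ 0.002   0.0025 -1.    ] yz -0.0021 F [-0.33  0.42  0.8 ] w 0.350 j [ 50.5  30.9 -18.7  -0.  -40.2  50.5]
```

View pics/m4.png

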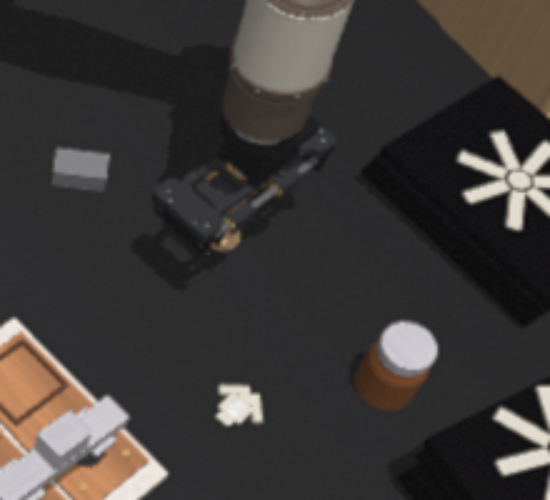

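The jaws stopped at 30 mm, not 26, so they likely bear on the head's underside edge. I'll reopen and grip 4 mm lower.

Request:
move_arm:
  series:
    - [[0,0,0,0,0,0,0.6],[0,0,0,0,0,0,0.6],[0,0,0,0,0,0,0.6],[0,0,0,0,0,-0.06,0.6],[0,0,0,0,0,0,0.6],[0,0,0,0,0,0,0],[0,0,0,0,0,0,0],[0,0,0,0,0,0,0],[0,0,0,0,0,0,0],[0,0,0,0,0,0,0],[0,0,0,0,0,0,0]]

```text
time_s: 18.45
tcp_pos: [0.4824, 0.3338, 0.0831]
ee_rot: [[0.002, 0.19, -0.982], [0.002, -0.982, -0.19], [-1.0, -0.002, -0.002]]
wrist_force: [-0.3, -0.5, -0.6]
gripper_width: 0.348
```

```bash
python3 - <<'E'
from h import *
st()
E
```

```text
t 18.45 tcp [0.4824 0.3338 0.0831] yaw -79.02 xax [ 0.0018  0.0023 -1.    ] yz -0.0019 F [-0.33 -0.48 -0.65] w 0.348 j [ 50.5  31.3 -18.8  -0.  -39.7  50.5]
```

Request:
move_arm:
  series:
    - [[0,0,0,0,0,0.2,0],[0,0,0,0,0,0.3,0],[0,0,0,0,0,0.4,0],[0,0,0,0,0,0.4,0],[0,0,0,0,0,0.4,0],[0,0,0,0,0,0.2,0],[0,0,0,0,0,0,0],[0,0,0,0,0,0,0]]

```text
time_s: 19.45
tcp_pos: [0.4818, 0.3331, 0.2039]
ee_rot: [[0.002, 0.19, -0.982], [0.003, -0.982, -0.19], [-1.0, -0.003, -0.003]]
wrist_force: [0.8, -0.1, 0.1]
gripper_width: 0.35
```

```bash
python3 - <<'E'
from h import *
st()
im,d=viewer.capture('scene')
cv2.imwrite('pics/m5.png',cv2.resize(cv2.cvtColor(im[100:300,340:560],cv2.COLOR_RGB2BGR),None,fx=2.7,fy=2.7))
for q in spotter.trace('scene','marker_center'):
    m=q['mask']&(d>0);P=cloud('scene',d)[m];print(q['conf'],q['centre'],np.round(np.median(P,0),3),np.round(P.min(0),3),np.round(P.max(0),3))
E
```

```text
t 19.45 tcp [0.4818 0.3331 0.2039] yaw -79.03 xax [ 0.0024  0.0032 -1.    ] yz -0.0027 F [ 0.79 -0.14  0.13] w 0.350 j [ 50.5  22.6 -12.4  -0.  -54.8  50.5]
0.62 [440.5, 166.8] [0.494 0.332 0.134] [0.49  0.322 0.128] [0.499 0.341 0.145]
```

View pics/m5.png

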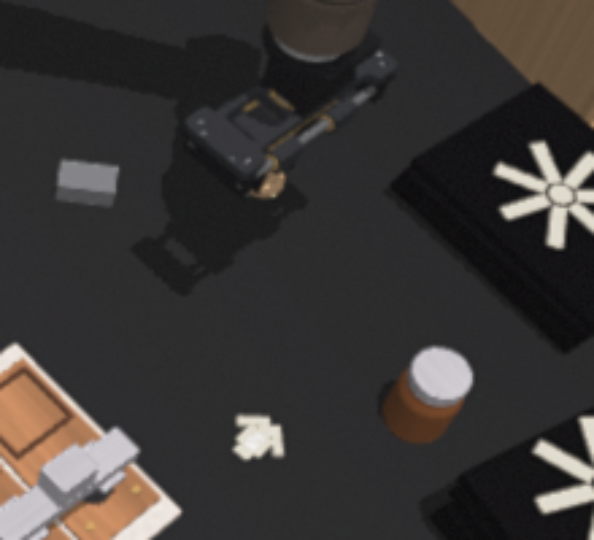

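Request:
move_arm:
  series:
    - [[-0.02,0.02,0,0.05,-0.2,0,0],[0,0,0,0.1,-0.5,0,0],[0,0,0,0.12,-0.6,0,0],[0,0,0,0.12,-0.6,0,0],[0,0,0,0.12,-0.6,0,0],[0,0,0,0.12,-0.6,0,0],[0,0,0,0.12,-0.6,0,0],[0,0,0,0.1,-0.5,0,0],[0,0,0,0.08,-0.3,0,0],[0,0,0,0.03,-0.15,0,0],[0,0,0,0,0,0,0],[0,0,0,0,0,0,0]]

```text
time_s: 21.05
tcp_pos: [0.5373, 0.0383, 0.1968]
ee_rot: [[-0.014, 0.188, -0.982], [-0.008, -0.982, -0.188], [-1.0, 0.006, 0.016]]
wrist_force: [-0.5, -0.5, -0.9]
gripper_width: 0.344
```

```bash
cat > wt.py <<'E'
from h import *
def weight(tag):
  for c in('top','scene'):
    im,d=viewer.capture(c);save(c+tag,im);np.save(c+tag+'.npy',d)
    P=cloud(c,d);L=np.array([.640,.0625]);R=np.array([.6574,-.0254]);M=(L+R)/2;u=(L-R)/np.linalg.norm(L-R);x=np.array([u[1],-u[0]])
    q=P[...,:2]-M;a=q@u;b=q@x
    for nm,lo,hi in(('R',-.058,-.032),('blk',-.012,.012),('L',.032,.058)):
        m=(d>0)&(a>lo)&(a<hi)&(abs(b)<.012)&(P[...,2]>.06)&(P[...,2]<.14)
        if m.sum(): print(c,nm,m.sum(),'z %.1f'%(1000*np.median(P[m][:,2])))
    m=(d>0)&(abs(a)<.1)&(abs(b)<.04)&(P[...,2]>.105)&(P[...,2]<.14)
    if m.sum(): print(c,'block a',np.round(np.percentile(a[m],[1,99])*1000,1),'b',np.round(np.percentile(b[m],[1,99])*1000,1))
E
python3 - <<'E'
from wt import *
st()
weight('6')
E
```

```text
t 21.05 tcp [0.5373 0.0383 0.1968] yaw -79.17 xax [-0.0143 -0.0085 -0.9999] yz 0.0056 F [-0.5  -0.49 -0.88] w 0.344 j [ 21.4  19.2 -18.9   0.2 -52.7  79.3]
top R 150 z 94.2
top blk 69 z 120.2
top block a [-16.1   1.3] b [-13.9  16.1]
scene R 108 z 95.6
scene blk 104 z 121.4
scene L 80 z 87.1
scene block a [-16.6  24.2] b [-13.   17.5]
```

View pics/scene6.png

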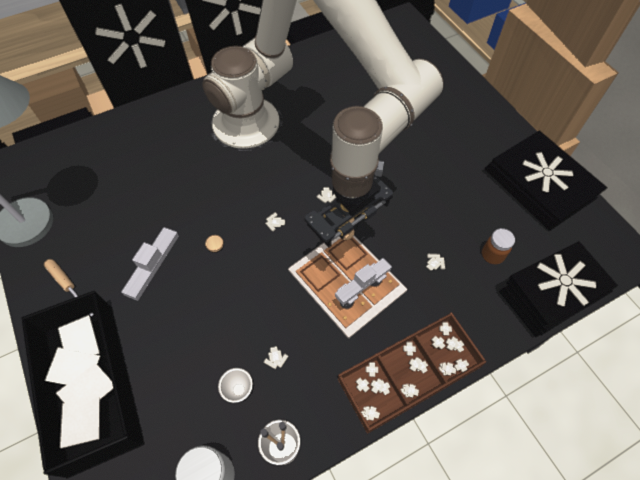

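Request:
move_arm:
  series:
    - [[0.06,-0.1,0,0.08,0.08,0,0],[0,0,0,0,0,-0.2,0],[0,0,0,0,0,-0.3,0],[0,0,0,0,0,-0.3,0],[0,0,0,0,0,-0.2,0],[0,0,0,0,0,0,0],[0,0,0,0,0,0,0]]

```text
time_s: 22.02
tcp_pos: [0.542, 0.0458, 0.1331]
ee_rot: [[0.0, 0.192, -0.981], [0.001, -0.981, -0.192], [-1.0, -0.001, -0.0]]
wrist_force: [0.7, 0.3, -0.3]
gripper_width: 0.346
```

```bash
python3 - <<'E'
from h import *
st()
for u,v in((277,232),(320,224)): print(world('top',u,v,np.load('top0.npy')[v,u].astype(float)))
a=cv2.imread('pics/top3.png')[120:280,220:360];cv2.imwrite('pics/d3.png',cv2.resize(a,None,fx=4,fy=3.7))
E
```

```text
t 22.02 tcp [0.542  0.0458 0.1331] yaw -78.95 xax [ 2.e-04  6.e-04 -1.e+00] yz -0.0006 F [ 0.67  0.25 -0.32] w 0.346 j [ 21.9  24.  -22.6  -0.  -43.4  79.2]
[0.53978704 0.04030096 0.0165664 ]
[ 0.55729751 -0.05099251  0.01891329]
```

View pics/d3.png

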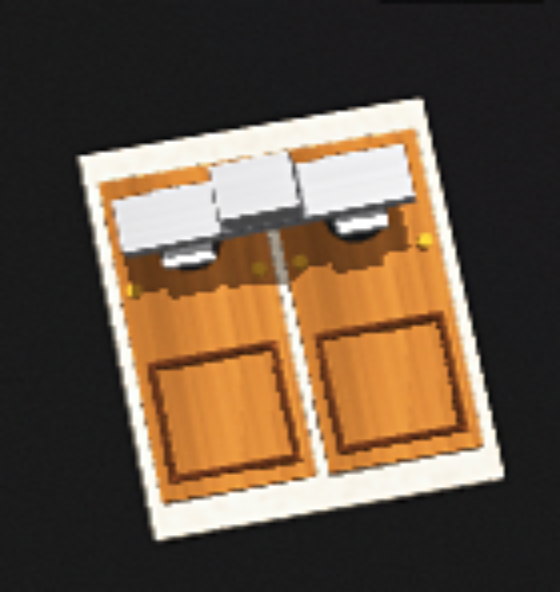

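The dish frame in the crop centres at top pixel (276,231), about (0.541, 0.042), which matches the value computed from the pad. Shifting y by -3 mm and lowering.

Request:
move_arm:
  series:
    - [[0,0,0,0,-0.05,-0.1,0],[0,0,0,0,0,-0.15,0],[0,0,0,0,0,-0.1,0],[0,0,0,0,0,-0.05,0],[0,0,0,0,0,0,0],[0,0,0,0,0,0,0]]

```text
time_s: 22.78
tcp_pos: [0.5426, 0.0426, 0.1085]
ee_rot: [[0.003, 0.192, -0.981], [0.001, -0.981, -0.192], [-1.0, -0.001, -0.003]]
wrist_force: [-0.4, 0.2, -0.1]
gripper_width: 0.349
```

```bash
python3 - <<'E'
from h import *
st()
E
```

```text
t 22.77 tcp [0.5426 0.0426 0.1085] yaw -78.95 xax [ 0.0027  0.0014 -1.    ] yz -0.0009 F [-0.36  0.16 -0.11] w 0.349 j [ 21.6  26.1 -23.9  -0.  -39.9  79.5]
```

Request:
move_arm:
  series:
    - [[0,0,0,0,0,-0.05,0],[0,0,0,0,0,-0.03,0],[0,0,0,0,0,0,0],[0,0,0,0,0,0,0]]

```text
time_s: 23.28
tcp_pos: [0.5429, 0.0428, 0.1038]
ee_rot: [[0.004, 0.192, -0.981], [0.002, -0.981, -0.192], [-1.0, -0.001, -0.004]]
wrist_force: [-0.5, 0.1, -0.2]
gripper_width: 0.349
```

```bash
python3 - <<'E'
from h import *
st()
im,d=viewer.capture('scene')
cv2.imwrite('pics/m7.png',cv2.resize(cv2.cvtColor(im[180:340,260:460],cv2.COLOR_RGB2BGR),None,fx=3.5,fy=3.5))
E
```

```text
t 23.27 tcp [0.5429 0.0428 0.1038] yaw -78.94 xax [ 0.0036  0.0017 -1.    ] yz -0.0010 F [-0.48  0.08 -0.16] w 0.349 j [ 21.6  26.5 -24.1  -0.  -39.2  79.5]
```

View pics/m7.png

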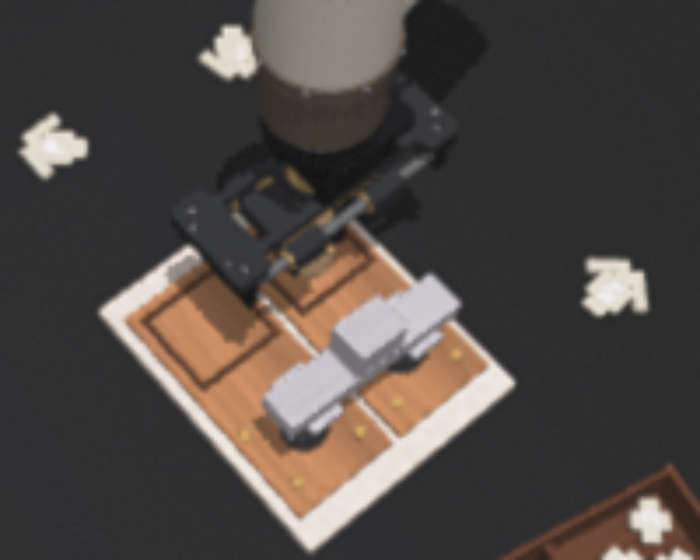

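The marker's foot shows in the left-hand dish (far side in this crop, around (320,262)), and the gripper is clear of the weight. I'll go down a little to feel for contact.

Request:
move_arm:
  series:
    - [[0,0,0,0,0,-0.03,0],[0,0,0,0,0,0,0],[0,0,0,0,0,0,0]]

```text
time_s: 23.7
tcp_pos: [0.5437, 0.043, 0.1032]
ee_rot: [[0.006, 0.193, -0.981], [0.002, -0.981, -0.193], [-1.0, -0.001, -0.006]]
wrist_force: [0.6, 0.6, -0.2]
gripper_width: 0.35
```

```bash
python3 - <<'E'
from h import *
st()
E
```

```text
t 23.70 tcp [0.5437 0.043  0.1032] yaw -78.90 xax [ 0.0059  0.0021 -1.    ] yz -0.0009 F [ 0.6   0.6  -0.16] w 0.350 j [ 21.6  26.5 -24.1   0.  -39.   79.5]
```

Request:
move_arm:
  series:
    - [[0,-0.02,0,0,0,-0.04,0],[0,0,0,0,0,0,0]]

```text
time_s: 23.95
tcp_pos: [0.545, 0.0434, 0.1035]
ee_rot: [[0.012, 0.194, -0.981], [0.002, -0.981, -0.194], [-1.0, 0.0, -0.012]]
wrist_force: [-0.0, 0.7, -1.1]
gripper_width: 0.346
```

```bash
python3 - <<'E'
from h import *
st()
E
```

```text
t 23.95 tcp [0.545  0.0434 0.1035] yaw -78.80 xax [ 0.0122  0.0021 -0.9999] yz 0.0003 F [-0.03  0.66 -1.1 ] w 0.346 j [ 21.6  26.5 -24.2   0.2 -38.6  79.4]
```

The floor is touched: z no longer falls and the tool is starting to tilt. Levelling, then release.

Request:
move_arm:
  series:
    - [[0,0.08,0,0,0,0.01,0],[0,0,0,0,0,0,0.5],[0,0,0,0,0,0,0.7],[0,0,0,0,0,0,1],[0,0,0,0,0,0,1],[0,0,0,0,0,0,1],[0,0,0,0,0,0,1]]

```text
time_s: 24.82
tcp_pos: [0.5445, 0.0432, 0.1029]
ee_rot: [[-0.002, 0.194, -0.981], [0.002, -0.981, -0.194], [-1.0, -0.002, 0.001]]
wrist_force: [-0.1, -0.2, -0.0]
gripper_width: 0.937
```

```bash
python3 - <<'E'
from h import *
st()
im,d=viewer.capture('scene')
cv2.imwrite('pics/m8.png',cv2.resize(cv2.cvtColor(im[180:340,260:460],cv2.COLOR_RGB2BGR),None,fx=3.5,fy=3.5))
E
```

```text
t 24.82 tcp [0.5445 0.0432 0.1029] yaw -78.83 xax [-0.0017  0.0016 -1.    ] yz -0.0019 F [-0.1 -0.2 -0. ] w 0.937 j [ 21.5  26.8 -23.7  -0.2 -39.6  79.8]
```

View pics/m8.png

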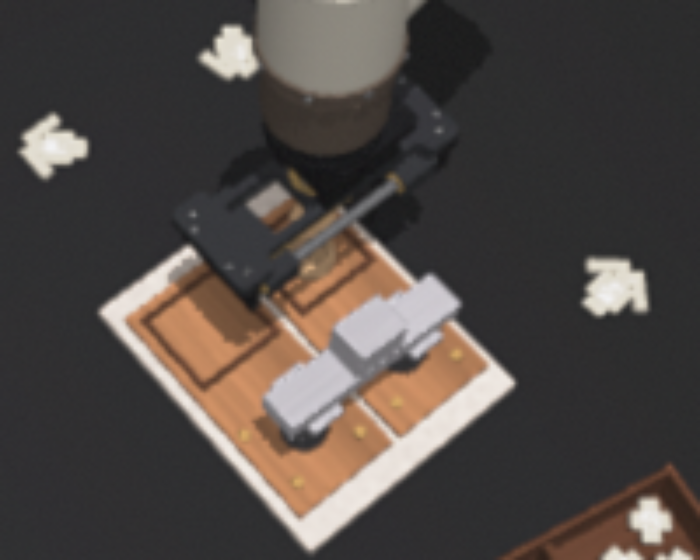

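The marker stands free in the dish between the open fingers. Lifting straight up and away.

Request:
move_arm:
  series:
    - [[0,0,0,0,0,0.1,1],[0,0,0,0,0,0.2,1],[0,0,0,0,0,0.4,1],[0,0,0,0,0,0.5,1],[0,0,0,0,0,0.5,1],[0,0,0,0,0,0.5,1],[0,0,0,0,0.4,0.3,1],[0,0,0,-0.2,0.8,0,1],[0,0,0,-0.2,0.8,0,1],[0,0,0,-0.2,0.8,0,1],[0,0,0,-0.2,0.8,0,1],[0,0,0,0,0.3,0,1],[0,0,0,0,0,0,1],[0,0,0,0,0,0,1]]

```text
time_s: 26.62
tcp_pos: [0.4945, 0.2818, 0.2711]
ee_rot: [[0.012, 0.191, -0.981], [0.009, -0.982, -0.191], [-1.0, -0.006, -0.013]]
wrist_force: [0.4, -0.4, -0.3]
gripper_width: 1.001
```

```bash
python3 - <<'E'
from wt import *
st()
weight('9')
for c in('top','scene'):
    d=np.load(c+'9.npy');P=cloud(c,d)
    h=(d>0)&(abs(P[...,0]-.542)<.05)&(abs(P[...,1]-.0427)<.05)&(P[...,2]>.07)&(P[...,2]<.1)
    print(c,h.sum(),np.round(P[h].mean(0),4) if h.sum() else '',cv2.minAreaRect((P[h][:,:2]*1000).astype(np.float32)))
a=cv2.imread('pics/top9.png')[110:290,210:370];b=cv2.imread('pics/scene9.png')[180:360,270:430]
cv2.imwrite('pics/c9.png',cv2.resize(np.hstack([a,b]),None,fx=2.4,fy=2.4))
E
```

```text
t 26.62 tcp [0.4945 0.2818 0.2711] yaw -78.98 xax [ 0.0117  0.0088 -0.9999] yz -0.0064 F [ 0.36 -0.42 -0.3 ] w 1.001 j [ 46.   17.2 -10.    0.2 -62.   54.9]
top R 153 z 94.2
top blk 146 z 119.8
top L 151 z 85.5
top block a [-15.7  24.6] b [-14.1  15.6]
scene R 113 z 95.6
scene blk 96 z 121.7
scene L 83 z 86.5
scene block a [-16.3  24.5] b [-12.9  17.1]
top 200 [0.5437 0.0435 0.0794] ((543.46875, 43.582672119140625), (30.594684600830078, 30.015413284301758), 1.291597604751587)
scene 131 [0.5455 0.043  0.0804] ((544.8375854492188, 43.098716735839844), (29.055545806884766, 32.08501052856445), 59.9498405456543)
```

View pics/c9.png

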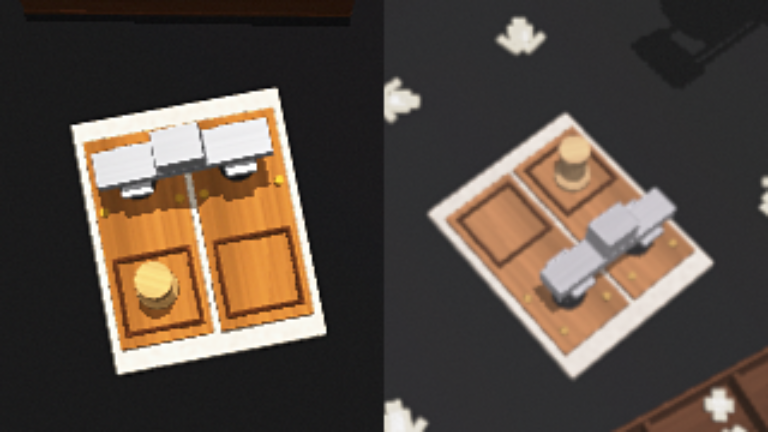

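```bash
python3 - <<'E'
from h import *
for c in('top','scene'):
  for t in('0','3','9'):
    d=np.load(c+t+'.npy');P=cloud(c,d);L=np.array([.640,.0625]);R=np.array([.6574,-.0254]);M=(L+R)/2;u=(L-R)/np.linalg.norm(L-R);x=np.array([u[1],-u[0]])
    q=P[...,:2]-M;a=q@u;b=q@x
    for nm,s in(('R',-.045),('L',.045)):
      for lo,hi in((-.023,-.017),(.018,.023)):
        m=(d>0)&(abs(a-s)<.010)&(b>lo)&(b<hi)&(P[...,2]>.05)&(P[...,2]<.1)
        if m.sum(): print(c,t,nm,lo,m.sum(),np.round(np.percentile(P[m][:,2],[10,50,90])*1000,1))
E
```

```text
top 0 R -0.023 32 [78.7 83.5 85.9]
top 0 R 0.018 16 [81.2 83.1 84.4]
top 0 L -0.023 33 [78.2 82.8 85.4]
top 0 L 0.018 19 [81.9 82.8 85.8]
top 3 R -0.023 33 [74.9 77.4 79.4]
top 3 R 0.018 4 [76.2 76.5 76.8]
top 3 L -0.023 32 [65.2 68.2 70. ]
top 3 L 0.018 4 [65.2 66.8 67.9]
top 9 R -0.023 33 [71.8 76.6 78.8]
top 9 R 0.018 4 [75.  76.8 78.6]
top 9 L -0.023 32 [63.5 68.7 70.9]
top 9 L 0.018 4 [65.2 65.3 66.6]
scene 0 R -0.023 16 [81.6 85.2 86.8]
scene 0 R 0.018 22 [79.2 84.1 86.8]
scene 0 L -0.023 18 [81.3 84.4 86.5]
scene 0 L 0.018 20 [80.  84.  87.1]
scene 3 R -0.023 11 [76.3 77.7 79.5]
scene 3 R 0.018 21 [74.3 78.2 80.6]
scene 3 L -0.023 5 [68.  69.1 72.2]
scene 3 L 0.018 19 [64.3 68.4 71.8]
scene 9 R -0.023 10 [77.3 79.6 80.8]
scene 9 R 0.018 19 [72.6 76.4 79.7]
scene 9 L -0.023 6 [67.2 68.7 70.9]
scene 9 L 0.018 20 [64.8 69.2 71.5]
```

```bash
python3 -c "
from h import *
st();print(r.finish_job())"
```

```text
t 26.73 tcp [0.4946 0.2815 0.2711] yaw -79.02 xax [ 0.0118  0.0088 -0.9999] yz -0.0064 F [-0.32 -0.22 -0.7 ] w 0.999 j [ 46.   17.2 -10.    0.2 -62.   54.9]
the job is handed in; nothing more can be done
None
```

The steel weight lies across both plungers. The left plunger (+y) proved the weaker, and the marker stands upright in its dish. I handed the job in at 26.7 s with the arm clear of everything; no verdict is reported.

**Last checks, both cameras:**
- **Weight:** let go and still, its middle within a few mm of midway between the plungers.
- **Plungers:** the left pad sits about 68 mm high and the right about 77 mm. The left is therefore about 9 mm lower, against the 6 mm needed.
- **Marker:** its head is at (0.544, 0.043), about 80 mm high, roughly 2 mm from the dish centre.

**Disagreements with the task text:**
- **Left plunger sink:** it sank about 15–16 mm, not 18–24 mm, and the right about 7 mm instead of 4–5 mm. The tilted bar probably bears on the pads' edges, which shifts load to the stiffer side.
- **Marker grip:** the jaws stopped at about 30 mm on the marker rather than its 26 mm shank, at two heights. I did not find out why, but it held and stood straight.

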